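# Find the hidden battery-door release on a radio by feel and press it

### The arm

A 6-joint arm with a two-finger parallel gripper is mounted at the origin on the work surface. World frame = base frame: x ahead of the robot, y to its left, z up, the work surface at z = 0. Lengths are in m, angles in degrees, forces in N, time in s.
With the tool pointing down it reaches from about 0.3 to 0.75 m from the base axis. Payload 8.5 kg.
Tool frame: the origin (TCP) lies midway between the tips of the shut fingers; the grasp point (between the pads) lies env.tcp_to_grasp behind it (env.tcp_to_grasp is the distance from the TCP to the grasp point, in m); z points along the fingers, y is the line along which they close (so a half turn about z gives the same grasp; the last joint's range is limited). The gripper opens to 85 mm and grips with 20 to 120 N. Pads are 22 mm wide; open, the fingers measure 114 mm over their backs; the gripper's body (76 mm by 85 mm) begins 54 mm behind the grasp point. The pads swing forward as they close: fully open they stand 13 mm farther back than shut.
Start: joints at [-81.836, 21.807, 74.336, -0, 83.858, -12.336], TCP at [0.193, -0.515, 0.231] pointing down, gripper open.
Joint ranges: [-178.18, 178.18], [-50.72, 133.34], [12.68, 142.11], [-81.47, 261.47], [9.98, 163.14], [-165.26, 165.26]. Speed limits (degrees/s): [136.94, 136.94, 180, 180, 180, 180].

### API

Orientations are given as a 3x3 rotation matrix whose columns are the frame's x, y, z axes.
In Python, from rig import observe, optics, job, env gives the robot as it stands. The module is installed in compiled form; this text tells all that it offers.
- The arm moves only by the shell command python3 -m jog 'ROWS' [FORCE]. ROWS is JSON, a list of rows, each a list of 7 numbers: the turn, a rotation vector about the tool's x, y, z in rad, then the shift along the tool's x, y, z in m, then the opening in per cent of the stroke, from 0 (shut) to 100 (fully open). A call has 1 to 10 rows; each row shifts and turns the commanded pose from where the row before left it, along the tool's axes as they then stand; what a row does not reach is not made up. A row lasts 1/8 s, in which the tool goes at most 62.5 mm and 10.7 degrees, less where a joint would pass 70% of its speed; a pose out of reach is approached as far as the arm can. A call is refused whole if a number of a shift passes 0.0625 or a number of a turn 0.188, either way. A call with a gripper value outside its range is refused whole. The fingers move at their own pace and stop on an object; FORCE is the grip in N (left out, the last holds). Time passes only in rows, so rows that do not move let the fingers close. It gives the time, the measured TCP pose, the force, the opening and the grip force at its end, in the units of the state.
- observe(): the state, without advancing time (a new reading comes with each control period).
- optics.get_image(name): name is "scene" or "side" or "wrist"; returns a dict with "pixels" (400x640x3 uint8, red, green, blue), "mtx" (3x3 intrinsics, pixels), "rvec" (rotation vector, rad) and "tvec" (3), from world to camera coordinates, as OpenCV has them. Camera axes: x right, y down, z forward; pixel columns grow to the right and rows downward; lengths in m; the calibration is good to about 2 mm. A picture is of the moment at which its call begins. There is no depth.
- job.close_job(): hands the job in; it is judged then, once.
The state is a dict: "time_s": time; "q": joint angles; "qvel": joint speeds; "joint_efforts": joint torques, N m; "position": TCP position; "tool_rot": TCP orientation; "ft_force": force on the tool from outside, world axes, zero at the start; "wrist_torque": the same for the moment, N m; "grip_width": finger opening in m; "gripper_force": force on a finger pad.
Only numpy, scipy, OpenCV 4.12 (cv2) and the standard library are available. Lean on these libraries where they do the work, as an engineer would, in place of code of your own. Each camera call takes 0.05 s, during which the arm holds its last target. There are 200 camera calls.

### The job

The portable radio lies face down, and its battery door is released by a flush button, unmarked and nearly the colour of the panel, somewhere along the middle of the back. Set your fingertips down on the bare end of the back panel, the end away from the battery door, search from there by feel along the middle until the panel gives, and press that button down so that the door springs open; then let go and come well clear. Only touch the radio, without leaning hard on it, lifting it or shoving it, and leave the batteries and all the other things lying as they are.

Things in the scene. Friction and masses are not known exactly. Their poses are not given: they have to be found in the camera images.
- radio: Portable radio, 1.5 kg, loose, face down: blue-green shell, flat level light grey back panel on top, 170 (x) by 310 mm (y). Origin: centre of its underside, z up; panel 76 mm above it. Higher by 3 mm: the 26 mm corner bumpers and an aerial along x = +80 mm. Handle out to x = +123 mm. Battery door (100 x 91 mm, ribbed) flush in the panel: free edge y = +49 mm, hinge y = +140 mm.
- bare_end (a point): Point on top of the radio's back panel, in the middle of its bare, rigid end away from the battery door: radio frame (0, -128, 76) mm. From y = -155 to -102 mm the panel never has the button in it.
- search_line (a point): Middle of the stretch where the button may sit, on top of the panel: radio frame (0, -55, 76) mm. The button's centre lies on the line x = 0, anywhere within 25 mm of this point along the radio's y (it differs from radio to radio); its sides lie along the radio's x and y. All the rest of the panel is rigid.
- release (a joint): The release button, a shade darker than the panel: 40 mm square plate 1.5 mm below the panel, in a 42 mm square opening; fingertips must fit inside it to press. Value: how far it is pressed, m; 0 = up, 0.005 = fully down. Starts to move at 1.5 N, fully down at 4 N, frees the door at 3 to 4 mm, springs back when let go.
- battery_door (a joint): The battery door: opening angle in rad; 0 = shut and caught, 0.5 = fully sprung open, its free edge about 45 mm above the panel. When the catch is freed its own spring lifts it at once and keeps it open.
- phone: Cracked white phone, 72 x 148 x 8.5 mm, lying on the tray. Origin: centre of its underside.
- turntable: Small white and black plastic turntable, 116 mm across, 22 mm high, on the tray. Origin: centre of its underside.
- pot: Closed screw-top plastic pot, 46 mm across, 39 mm high, on the tray. Origin: centre of its underside.
- pry_tool: Short aluminium pry tool, 89 x 14 x 5 mm, lying on the tray beside the pot. Origin: centre of its underside, long axis y.
- tweezers: Curved stainless tweezers, 118 mm long, 6 mm thick, lying on the tray. Origin: underside, about half-way along, long axis x.
- spudger: Blue plastic spudger, 151 x 11 x 6 mm, lying on the mat in front of the radio. Origin: centre of its underside, long axis y.
- cell_a: Dark battery cell with a copper-coloured top band, 26 mm across, 50 mm high, standing on the mat in front of the radio. Origin: centre of its underside.
- cell_b: Second battery cell, the same, standing beside the first. Origin: centre of its underside.

How it is judged:
By the outcome, as a careful person would: the job done as asked, in the order asked, and still so for the second after the job is handed in, with the robot touching nothing.
It also fails if it takes over 48 s, if anything falls off the work surface, if the arm or the gripper's body presses on something with over 40 N, if the wrist force passes 120 N, or if a joint passes its speed limit or range.

## Working session

There is one attempt and no reset: what is moved stays moved. The work goes in short steps, Python scripts to look and compute and a shell command to move; the robot and the scene stay as the last step left them, time stands still between calls to the robot, and variables do not carry over. Pictures are saved under pics/ and viewed, at most 10 in all, crops included, and the job is handed in when it is done.

```bash
mkdir -p pics; python3 - <<'E'
from rig import observe, optics, env
import cv2,pickle
for n in ("scene","side"):
    d=optics.get_image(n); pickle.dump(d,open(f"{n}.pkl","wb"))
    cv2.imwrite(f"pics/{n}0.png",d["pixels"][:,:,::-1])
s=observe();print(s["position"],s["tool_rot"],s["ft_force"],s["grip_width"],s["time_s"],env.tcp_to_grasp)
E
```

```text
[ 0.19256815 -0.51492132  0.2308062 ] [[ 9.36678854e-01  3.50189511e-01 -1.78135496e-04]
 [ 3.50189459e-01 -9.36678096e-01  1.21924933e-03]
 [ 2.60112707e-04 -1.20442623e-03 -9.99999241e-01]] [0.54120583 0.96022069 0.33918731] 0.08522017003333318 0.1 0.0187
```

View pics/scene0.png

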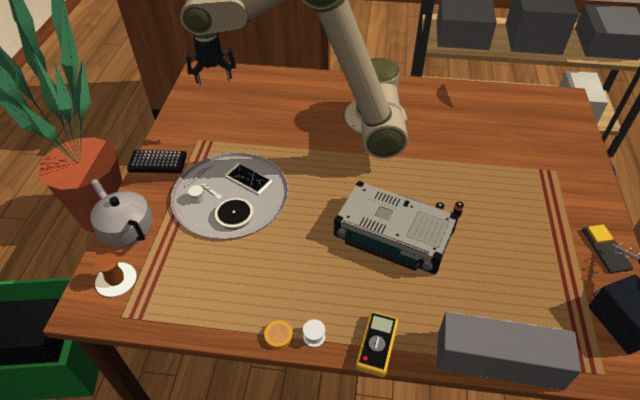

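View pics/side0.png

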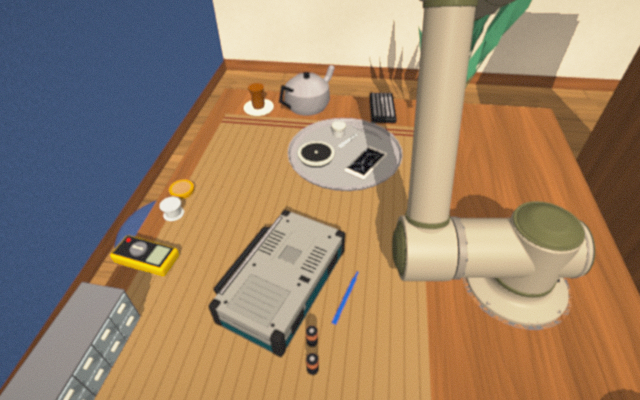

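The scene view shows the radio at about (397,225), with its door end to the right at (430,225) and a darker square at (384,212). In the side view the square is at (291,254). Next I'll enlarge both views to pick corners.

```bash
python3 - <<'E'
import cv2,pickle
a=pickle.load(open("scene.pkl","rb"))["pixels"][170:280,325:475,::-1]
b=pickle.load(open("side.pkl","rb"))["pixels"][200:360,200:360,::-1]
cv2.imwrite("pics/c1.png",cv2.resize(a,None,fx=5,fy=5,interpolation=cv2.INTER_CUBIC))
cv2.imwrite("pics/c2.png",cv2.resize(b,None,fx=3.75,fy=3.75,interpolation=cv2.INTER_CUBIC))
E
```

```text
(no output)
```

View pics/c1.png

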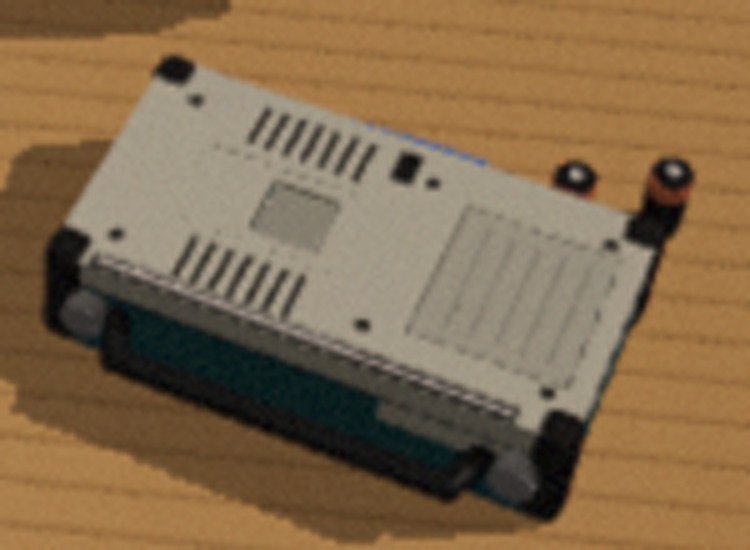

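View pics/c2.png

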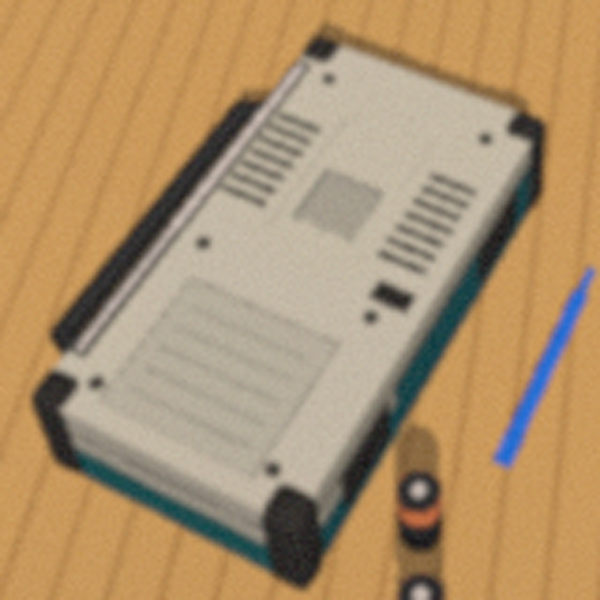

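The crops show the door's free-edge corners at (468,207) and (410,332) in the scene crop. In the side crop they are at (340,343) and (195,278). The darker square's corners are clear in both, so I'll fit the pose.

```bash
cat >fit.py <<'E'
import cv2,pickle,numpy as np
from scipy.optimize import least_squares
P={"scene":([325,170],5,{(-50,49):(468,207),(50,49):(410,332),(-50,140):(622,252),(50,140):(570,388),(-85,-155):(160,62),(85,-155):(50,237),(85,155):(582,415),(-85,155):(660,222)},[(277,180),(340,200),(318,250),(252,230)]),
"side":([200,200],3.75,{(-50,49):(340,343),(50,49):(195,278),(50,140):(105,390),(-50,140):(258,475),(85,-155):(322,28),(-85,-155):(543,120),(85,155):(38,395)},[(384,190),(350,242),(292,215),(325,168)])}
def back(cam,uv,z):
    d=pickle.load(open(cam+".pkl","rb")); R=cv2.Rodrigues(np.array(d["rvec"]))[0]; t=np.array(d["tvec"]).ravel()
    p=cv2.undistortPoints(np.array(uv,float).reshape(-1,1,2),np.array(d["mtx"]),None).reshape(-1,2)
    r=np.c_[p,np.ones(len(p))]@R; c=-R.T@t
    return c+r*((z-c[2])/r[:,2])[:,None]
for cam,(o,f,pts,b) in P.items():
    k=np.array(list(pts))/1000; uv=np.array(o)+(np.array(list(pts.values()))+.5)/f-.5
    def model(q): c,s=np.cos(q[2]),np.sin(q[2]); return k@np.array([[c,s],[-s,c]])+q[:2]
    hs=np.where(abs(k[:,0])>.08,.079,.076)
    W=np.array([back(cam,u,h)[0,:2] for u,h in zip(uv,hs)])
    r=least_squares(lambda q:(model(q)-W).ravel(),[.5,0,0],loss="soft_l1",f_scale=.003)
    q=r.x;c,s=np.cos(q[2]),np.sin(q[2]);M=np.array([[c,-s],[s,c]])
    print(cam,q[:2],np.degrees(q[2]),"res mm",(1000*(model(q)-W)).round(1).tolist())
    B=back(cam,np.array(o)+(np.array(b)+.5)/f-.5,.0745)[:,:2]
    print(" button",((B-q[:2])@M*1000).round(1).tolist(),((B-q[:2])@M*1000).mean(0), "bare",M@[0,-.128]+q[:2],"btn w",B.mean(0))
E
python3 fit.py
```

```text
scene [0.53982413 0.08812501] -17.230589954239537 res mm [[-0.7, -1.3], [-1.2, 0.5], [3.2, -1.6], [-2.1, 0.1], [-3.9, 0.8], [12.5, 1.3], [16.1, -1.4], [-3.0, 1.3]]
 button [[-24.8, -57.8], [-25.4, -19.1], [15.5, -18.0], [17.1, -57.6]] [ -4.40384969 -38.11884747] bare [ 0.50190822 -0.0341304 ] btn w [0.52432643 0.05302142]
side [0.53949222 0.08683711] -18.826692119492414 res mm [[-0.6, -0.3], [-0.2, -1.0], [-1.1, 4.9], [1.2, -0.6], [0.7, 5.3], [-1.6, -1.7], [1.7, -2.3]]
 button [[-18.0, -59.6], [-18.8, -15.4], [23.3, -16.9], [23.9, -58.1]] [  2.58837454 -37.48674415] bare [ 0.49818577 -0.03431476] btn w [0.52984489 0.05052066]
```

```bash
python3 -m jog '[[0,0,0.1685,0,0,0,0],[0,0,0.1685,0,0,0,0],[0,0,0.1685,0,0,0,0],[0,0,0.1685,0,0,0,0]]' 20; python3 -m jog '[[0,0,0,0.0142,-0.0552,0.007,0],[0,0,0,0.0142,-0.0552,0.007,0],[0,0,0,0.0142,-0.0552,0.007,0],[0,0,0,0.0142,-0.0552,0.007,0],[0,0,0,0.0142,-0.0552,0.007,0],[0,0,0,0.0142,-0.0552,0.007,0],[0,0,0,0.0142,-0.0552,0.007,0],[0,0,0,0.0142,-0.0552,0.007,0],[0,0,0,0.0142,-0.0552,0.007,0],[0,0,0,0.0142,-0.0552,0.007,0]]'; python3 -m jog '[[0,0,0,0,0,0,0],[0,0,0,0,0,0,0]]'
python3 - <<'E'
from rig import observe, optics
import cv2,pickle
s=observe();print(s["position"],s["tool_rot"],s["ft_force"],s["grip_width"],s["time_s"])
d=optics.get_image("wrist");pickle.dump(d,open("wrist.pkl","wb"))
cv2.imwrite("pics/w1.png",d["pixels"][:,:,::-1])
E
```

```text
time_s: 0.6
position: [0.1926, -0.515, 0.231]
tool_rot: [[0.949, -0.316, -0.0], [-0.316, -0.949, 0.001], [-0.0, -0.001, -1.0]]
ft_force: [-0.4, 0.4, 0.6]
grip_width: 0.0122
gripper_force: 0.0
time_s: 1.85
position: [0.4999, -0.0329, 0.161]
tool_rot: [[0.95, -0.311, -0.0], [-0.311, -0.95, -0.0], [-0.0, 0.0, -1.0]]
ft_force: [0.8, -0.3, 0.6]
grip_width: -0.0
gripper_force: 0.0
time_s: 2.1
position: [0.4989, -0.0348, 0.1611]
tool_rot: [[0.951, -0.311, -0.001], [-0.311, -0.951, -0.0], [-0.001, 0.0, -1.0]]
ft_force: [0.3, 0.2, 1.4]
grip_width: 0.0002
gripper_force: 0.0
[ 0.49894783 -0.03482743  0.16110344] [[ 9.50556072e-01 -3.10552118e-01 -7.32469315e-04]
 [-3.10552233e-01 -9.50556315e-01 -4.53349237e-05]
 [-6.82174477e-04  2.70563368e-04 -9.99999731e-01]] [0.33611979 0.17441053 1.36259739] 0.00015532341184081722 2.1
```

View pics/w1.png

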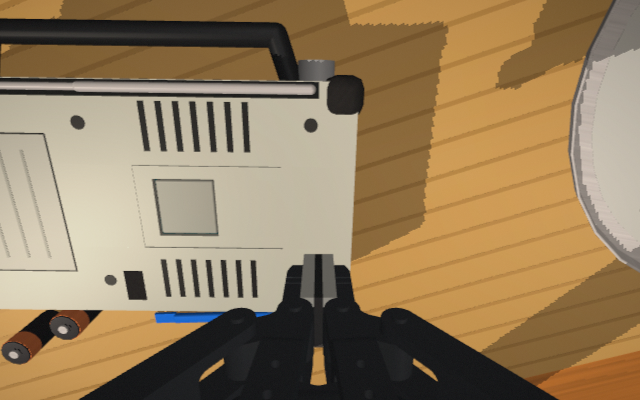

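The wrist view shows the button's opening, with corners (153,180), (214,179), (218,235) and (160,236). The door's free edge runs from (44,133) to (77,270), and the panel's bare edge runs from (357,118) to (350,262).

```bash
python3 - <<'E' | tail -8
from fit import back,np
q=np.array([.5397,.0875]);a=np.radians(-18.1);c,s=np.cos(a),np.sin(a);M=np.array([[c,-s],[s,c]])
for n,uv,z in (("door free +,-",[(44,133),(77,270)],.076),("button",[(153,180),(214,179),(218,235),(160,236)],.076),("edge",[(357,118),(350,262)],.076)):
    W=back("wrist",uv,z)[:,:2];print(n,((W-q)@M*1000).round(1).tolist(),W.mean(0).round(4))
p=np.array([.4989,-.0348]);print("tcp in radio",(p-q)@M*1000)
E
```

```text
scene [0.53982413 0.08812501] -17.230589954239537 res mm [[-0.7, -1.3], [-1.2, 0.5], [3.2, -1.6], [-2.1, 0.1], [-3.9, 0.8], [12.5, 1.3], [16.1, -1.4], [-3.0, 1.3]]
 button [[-24.8, -57.8], [-25.4, -19.1], [15.5, -18.0], [17.1, -57.6]] [ -4.40384969 -38.11884747] bare [ 0.50190822 -0.0341304 ] btn w [0.52432643 0.05302142]
side [0.53949222 0.08683711] -18.826692119492414 res mm [[-0.6, -0.3], [-0.2, -1.0], [-1.1, 4.9], [1.2, -0.6], [0.7, 5.3], [-1.6, -1.7], [1.7, -2.3]]
 button [[-18.0, -59.6], [-18.8, -15.4], [23.3, -16.9], [23.9, -58.1]] [  2.58837454 -37.48674415] bare [ 0.49818577 -0.03431476] btn w [0.52984489 0.05052066]
door free +,- [[52.5, 52.5], [-49.7, 53.9]] [0.5576 0.1376]
button [[20.5, -14.4], [21.1, -56.5], [-21.0, -55.3], [-21.7, -12.9]] [0.5286 0.0545]
edge [[62.0, -153.5], [-43.1, -152.0]] [ 0.5012 -0.0607]
tcp in radio [  -0.78531451 -128.92367231]
```

```bash
python3 -m jog '[[0,0,0,0,0,0.04,0],[0,0,0,0,0,0.03,0],[0,0,0,0,0,0.011,0],[0,0,0,0,0,0,0],[0,0,0,0,0,0,0]]'; for i in 1 ; do python3 -m jog '[[0,0,0,0,0,0.001,0],[0,0,0,0,0,0.001,0]]'; done; python3 -m jog '[[0,0,0,0,0,0.0005,0]]';python3 -m jog '[[0,0,0,0,0,0.0005,0]]'
```

```text
time_s: 2.78
position: [0.4996, -0.0353, 0.0811]
tool_rot: [[0.95, -0.312, 0.002], [-0.312, -0.95, -0.0], [0.002, -0.0, -1.0]]
ft_force: [-0.2, 0.7, -0.1]
grip_width: -0.0002
gripper_force: 0.0
time_s: 3.02
position: [0.4994, -0.0348, 0.079]
tool_rot: [[0.95, -0.311, 0.001], [-0.311, -0.95, -0.0], [0.001, 0.0, -1.0]]
ft_force: [-3.4, -0.8, 14.4]
grip_width: 0.0002
gripper_force: 7.1
time_s: 3.15
position: [0.4994, -0.0348, 0.079]
tool_rot: [[0.95, -0.311, 0.001], [-0.311, -0.95, -0.001], [0.001, 0.0, -1.0]]
ft_force: [-4.9, 0.3, 15.7]
grip_width: 0.0002
gripper_force: 8.0
time_s: 3.28
position: [0.4994, -0.0348, 0.079]
tool_rot: [[0.951, -0.311, 0.001], [-0.311, -0.951, -0.001], [0.002, 0.0, -1.0]]
ft_force: [-6.7, 1.1, 21.3]
grip_width: 0.0004
gripper_force: 10.7
```

```bash
python3 -m jog '[[0,0,0,0,0,-0.0016,0],[0,0,0,0,0,0,0]]'; python3 -m jog '[[0,0,0,0,-0.004,0,0],[0,0,0,0,-0.004,0,0],[0,0,0,0,-0.004,0,0]]'
```

```text
time_s: 3.52
position: [0.4993, -0.0347, 0.0791]
tool_rot: [[0.95, -0.311, 0.0], [-0.311, -0.95, -0.0], [0.0, -0.0, -1.0]]
ft_force: [-0.9, 1.5, 7.0]
grip_width: -0.0001
gripper_force: 2.8
time_s: 3.9
position: [0.5032, -0.0232, 0.0791]
tool_rot: [[0.95, -0.311, 0.0], [-0.311, -0.95, -0.001], [0.001, 0.0, -1.0]]
ft_force: [-1.5, -3.5, 4.7]
grip_width: 0.0001
gripper_force: 2.5
```

```bash
for r in 1 2 3 4; do python3 -m jog '[[0,0,0,0,-0.004,0,0],[0,0,0,0,-0.004,0,0],[0,0,0,0,-0.004,0,0]]' | grep -E 'pos|ft_'; done
```

```text
position: [0.5069, -0.0117, 0.0791]
ft_force: [-1.0, -3.5, 4.8]
position: [0.5103, 0.0, 0.0787]
ft_force: [-1.2, -1.2, 2.9]
position: [0.5141, 0.0114, 0.0788]
ft_force: [1.2, 0.1, 0.8]
position: [0.5179, 0.0227, 0.0788]
ft_force: [-0.9, -0.4, 0.1]
```

```bash
for r in 1 2 3 4; do python3 -m jog '[[0,0,0,0,0,0.0003,0]]' | grep -E 'pos|ft_'; done
```

```text
position: [0.518, 0.0228, 0.0788]
ft_force: [-1.0, 2.2, 3.8]
position: [0.518, 0.0228, 0.0787]
ft_force: [-0.1, 4.1, 8.0]
position: [0.518, 0.0228, 0.0786]
ft_force: [-1.9, 4.5, 8.8]
position: [0.5181, 0.0228, 0.0786]
ft_force: [-2.6, 4.2, 12.4]
```

```bash
python3 -m jog '[[0,0,0,0,0,-0.0007,0]]' | grep -E 'pos|ft_'; for r in 1 2 3; do python3 -m jog '[[0,0,0,0,-0.003,0,0],[0,0,0,0,-0.003,0,0]]' | grep -E 'pos|ft_'; done
```

```text
position: [0.518, 0.0224, 0.0788]
ft_force: [-0.5, 0.0, 0.5]
position: [0.52, 0.0274, 0.0787]
ft_force: [-2.3, -3.9, 5.0]
position: [0.5219, 0.0331, 0.0787]
ft_force: [-1.1, -3.0, 5.9]
position: [0.5237, 0.0391, 0.0786]
ft_force: [-1.4, -2.4, 2.1]
```

```bash
for r in 1 2 3 ; do python3 -m jog '[[0,0,0,0,-0.003,0,0],[0,0,0,0,0,0,0]]' | grep -E 'pos|ft_'; done
```

```text
position: [0.5243, 0.0427, 0.0781]
ft_force: [0.3, -0.5, -0.4]
position: [0.5253, 0.0454, 0.0783]
ft_force: [0.0, 0.1, 0.1]
position: [0.5263, 0.0482, 0.0784]
ft_force: [0.3, -0.6, 0.7]
```

The contact force dropped out at y≈0.043, so the tips have entered the opening. I'll move 2 mm on toward its centre and press.

```bash
python3 -m jog '[[0,0,0,0,-0.002,0,0],[0,0,0,0,0,0.001,0]]' | grep -E 'pos|ft_'; for r in 1 2 3 4 ; do python3 -m jog '[[0,0,0,0,0,0.001,0]]' | grep -E 'pos|ft_'; done
```

```text
position: [0.527, 0.05, 0.0775]
ft_force: [0.7, 0.9, 2.7]
position: [0.527, 0.05, 0.0766]
ft_force: [-0.9, 1.5, 2.9]
position: [0.527, 0.05, 0.0756]
ft_force: [-0.8, 2.3, 3.2]
position: [0.527, 0.05, 0.0745]
ft_force: [0.2, 1.5, 2.4]
position: [0.527, 0.05, 0.0734]
ft_force: [-0.3, 1.1, 4.2]
```

```bash
python3 -m jog '[[0,0,0,0,0,0.0007,0],[0,0,0,0,0,0,0],[0,0,0,0,0,0,0]]' | grep -E 'pos|ft_|time'
python3 - <<'E'
from rig import optics
import cv2
cv2.imwrite("pics/w2.png",optics.get_image("wrist")["pixels"][:,:,::-1])
E
```

```text
time_s: 8.65
position: [0.527, 0.05, 0.0728]
ft_force: [0.8, 2.8, 3.3]
```

View pics/w2.png

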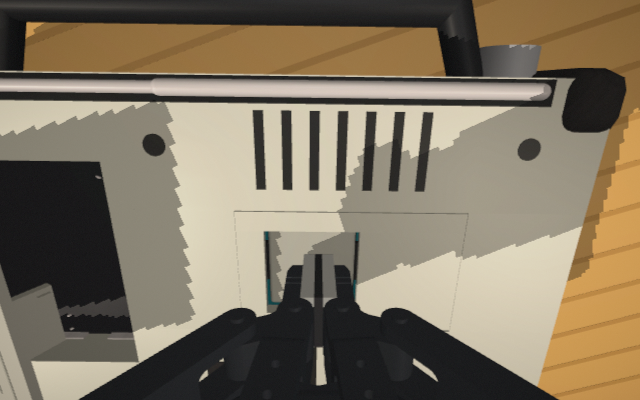

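The battery bay is open at (60,240) and the door has lifted. The button is down in its opening, with the fingers inside at (318,280). I'll lift straight up and come clear toward the bare end.

```bash
python3 -m jog '[[0,0,0,0,0,-0.003,0],[0,0,0,0,0,-0.01,0],[0,0,0,0,0,-0.04,0],[0,0,0,0,0,-0.05,0],[0,0,0,0,0,-0.05,0],[0,0,0,0,0.05,0,0],[0,0,0,0,0.05,0,0],[0,0,0,0,0.05,0,0],[0,0,0,0,0.05,0,0],[0,0,0,0,0,0,0]]' | grep -E 'pos|ft_|time'
python3 -m jog '[[0,0,0,0,0,0,0],[0,0,0,0,0,0,0],[0,0,0,0,0,0,0],[0,0,0,0,0,0,0]]' | grep -E 'pos|ft_|time'
python3 - <<'E'
from rig import optics
import cv2
cv2.imwrite("pics/side2.png",optics.get_image("side")["pixels"][:,:,::-1])
E
```

```text
time_s: 9.95
position: [0.4636, -0.1428, 0.226]
ft_force: [0.5, 0.1, -1.2]
time_s: 10.45
position: [0.4648, -0.1397, 0.2257]
ft_force: [0.4, -0.0, 0.1]
```

View pics/side2.png

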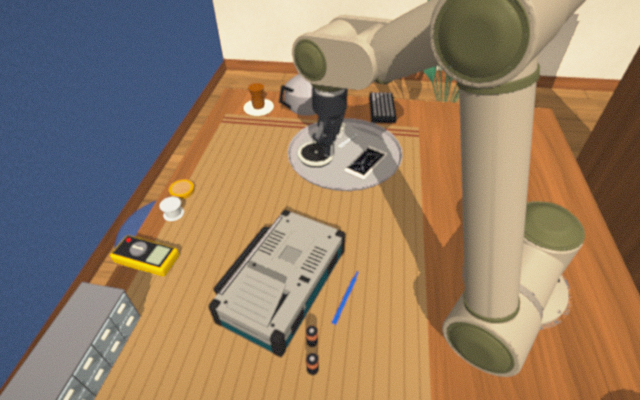

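The door stands open at (258,300), the radio and the other things are where they were, and the arm is clear.

```bash
python3 -c "
from rig import job
print(job.close_job())"
```

```text
the job is handed in; nothing more can be done
None
```

The battery door is open: I touched down on the bare end (the force briefly reached 21 N, more than intended), slid along the middle until the panel gave, pressed the button at about 4 N, then moved clear and handed the job in after about 10.5 s, with nothing else appearing moved in the last picture.

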